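Present a polished stone ball under the bench magnifier on its carrying tray

TASK

Bring the white alabaster ball to the bench magnifier for a look at its polish: pinch it only lightly (the soft stone bruises), set it down into the round recess of the wooden carrying tray without dropping it and let go, then lift the tray by its handle and carry it without letting the ball roll out of the recess. Finish while still holding the tray level and still in the air, the ball lying free in its recess straight in front of the lens, about 13 cm from the middle of the glass along its axis, with the tray's handle on the side away from the lens. Leave the other two balls where they are and do not bump the magnifier.

Things in the scene. Friction and masses are not known exactly. Their poses are not given: they have to be found in the camera images.
- ball_white: white alabaster ball, 40 mm diameter, about 90 g; soft: it bruises if each finger presses with more than about 30 N. Its frame turns as it rolls: use ball_white_center. It starts on one of three loose grey pipe rings (36 mm outside, 30 mm inside diameter, 20 mm high) standing on the bench; which one varies
- ball_white_center (a point): centre of the white ball; about 33 mm above the bench while it sits on its ring, 30 mm above the tray's underside when it lies in the recess
- ball_green_center (a point): centre of the dark green stone ball, 40 mm diameter, on its own ring: a bystander
- ball_red_center (a point): centre of the dark red stone ball, 40 mm diameter, on its own ring: a bystander
- tray: loose wooden carrying tray, about 0.3 kg: flat board 14 mm thick, 110 mm wide (y), from x = -70 to x = +120 mm, flat on the bench. Origin on its underside below the handle; x from handle to recess, z up. Handle at x = 0: posts at y = -45 and +45 mm carry a dark flat-sided bar 12 mm thick (x), 102 mm long (y), 70 to 90 mm above the underside, open beneath
- tray_handle (a point): middle of the handle bar, 80 mm above the tray's underside at x = 0, y = 0; pinch the bar here, fingers closing along the tray's x
- tray_pocket (a point): where the ball's centre is when it lies in the middle of the recess: x = 80 mm, y = 0, 30 mm above the tray's underside. The recess is round, 48 mm across and 4 mm deep with a flat black floor, so the ball can roll about 12 mm off its middle; it climbs out if the tray tips by about 35 degrees
- magnifier: white bench magnifier, fixed. Origin on the bench straight below the viewing point; x points from there to the lens and base, z up. The round lens (128 mm across its white rim) has its middle at x = 92 mm, z = 255 mm and faces back and down (-x, -z) at 45 degrees; round base 150 mm across, 30 mm high, centred at x = 192 mm; thin dark neck behind the lens
- focus (a point): the viewing point: on the lens axis 130 mm in front of the glass, at x = 0, y = 0, z = 163 mm of the magnifier; the ball is to be held here

How it is judged:
By the outcome, as a careful person would: the job done as asked, in the order asked, and still so for the second after the job is handed in, while the arm keeps its last pose, push and grip.
It also fails if it takes over 67 s, if anything falls off the work surface, if the arm or the gripper's body presses on something with over 40 N, if the wrist force passes 120 N, or if a joint passes its speed limit or range.

ROBOT

A 6-joint arm with a two-finger parallel gripper is mounted at the origin on the work surface. World frame = base frame: x ahead of the robot, y to its left, z up, the work surface at z = 0. Lengths are in m, angles in rad, forces in N, time in s.
With the tool pointing down it reaches from about 0.275 to 0.75 m from the base axis. Payload 10.2 kg.
Tool frame: the origin (TCP) lies midway between the tips of the shut fingers; the grasp point (between the pads) lies 19 mm behind it (robot.tcp_to_grasp is the distance from the TCP to the grasp point, in m); z points along the fingers, y is the direction in which the jaws open and shut (so a half turn about z gives the same grasp; the last joint's range is limited). The gripper opens to 85 mm and grips with 20 to 120 N. Pads are 22 mm wide; open, the fingers measure 114 mm over their backs; the gripper's body (76 mm by 85 mm) begins 54 mm behind the grasp point. The pads swing forward as they close: fully open they stand 13 mm farther back than shut.
Start: joints at [1.046, 0.313, 1.498, -0, 1.331, -0.223], TCP at [0.156, 0.501, 0.207] pointing down, gripper open.
Joint ranges: [-2.94, 2.94], [-0.97, 2.17], [0.19, 2.56], [-1.23, 4.37], [0.02, 3.11], [-2.88, 2.88]. Speed limits (rad/s): [2.39, 2.39, 3.01, 3.14, 3.14, 3.14].

INTERFACE

Orientations are given as a rotation vector (axis times angle).
In Python, from workcell import robot, capture, job_done, spotter gives the robot as it stands.
- The arm moves only by the tool drive_tool, never from a script. Its argument "increments" is text: rows parted by semicolons, each of 5 numbers parted by spaces: the opening, from 0 (shut) to 1 (fully open), then the shift along the world's x, y, z in mm, then the turn about the world's z in degrees. A call has 1 to 8 rows; each row shifts and turns the commanded pose from where the row before left it; what a row does not reach is not made up. A row lasts 1/8 s, in which the tool goes at most 62.5 mm and 10.7 degrees, less where a joint would pass 70% of its speed; a pose out of reach is approached as far as the arm can. A call with a gripper value outside its range is refused whole. The fingers move at their own pace and stop on an object; "force" is the grip in N (left out, the last holds). Time passes only in rows, so rows that do not move let the fingers close. It gives the time, the measured TCP pose, the force and the opening at its end, in the units of the state.
- robot.get_state(): the state, without advancing time (a new reading comes with each control period).
- capture(name): name is "side" or "top" or "wrist"; returns a dict with "image" (400x640x3 uint8, red, green, blue), "depth" (400x640 float32, m along the optical axis (not along the pixel's ray), 0 where there is no reading), "intrinsics" (3x3 intrinsics, pixels), "rvec" (rotation vector, rad) and "tvec" (3), from world to camera coordinates, as OpenCV has them; the wrist camera has in their place "T_tool_cam" (4x4, takes a point from camera to tool coordinates, whose origin is the TCP and whose axes are the flange's). Camera axes: x right, y down, z forward; pixel columns grow to the right and rows downward; lengths in m; the calibration is good to about 2 mm. A picture is of the moment at which its call begins: read the wrist's pose just before it.
- job_done(): hands the job in, once; it reports no verdict.
Trained networks look in a picture, given as the dict that the camera call returned (one of the last four; its "shot" number tells which), for a name from the list of things; names that differ only in an ending like _2 or _b are one class to them, and where a whole thing is asked for, a point or a joint stands for the part that bears it (a point fixed in the world has none). Each returns a list of dicts, best first, with "score" (0 to 1); they miss things now and then, are a little off and sometimes report something else, mostly with a low value. They report only what shows in the picture. A call takes as long as a camera call.
- spotter.outline_of(picture, target): "mask" (400x640 bool, what is visible of it) and "at" ([column, row] in pixels, amid what is visible of it).
- spotter.place_of(picture, target): "at" ([column, row] in pixels: a listed point, or the origin of a listed thing).
The state is a dict: "time": time; "qpos": joint angles; "qvel": joint speeds; "joint_efforts": joint torques, N m; "position": TCP position; "tool_rot": TCP orientation; "contact_force": force on the tool from outside, world axes, zero at the start; "torque": the same for the moment, N m; "gripper_width": opening from 0.0 (shut) to 1.0 (fully open).
Only numpy, scipy, OpenCV 4.12 (cv2) and the standard library are available. Lean on these libraries where they do the work, as an engineer would, in place of code of your own. Each camera call takes 0.05 s, during which the arm holds its last target. There are 200 camera calls.

## Working session

There is one attempt and no reset: what is moved stays moved. The work goes in short steps, Python scripts to look and compute and a tool call to move; the robot and the scene stay as the last step left them, time stands still between calls to the robot, and variables do not carry over. Pictures are saved under pics/ and viewed, about 8 in all and at most 12, crops included, and the job is handed in when it is done.

Besides the shell and the picture viewer there is one more tool, called after "Emit:" as name(argument=value, ...) on one line, values as JSON. drive_tool: Moves the arm, as the interface text tells. Its arguments: {"type":"object","properties":{"increments":{"type":"string"},"force":{"type":"number"}},"required":["increments"]}

```bash
mkdir -p pics; ls
cat > h.py <<'E'
import numpy as np, cv2
from workcell import robot, capture, job_done, spotter
def world(p,u,v,z=None,d=None):
    K=p["intrinsics"];R=cv2.Rodrigues(np.array(p["rvec"],float))[0];t=np.array(p["tvec"],float)
    r=np.linalg.inv(K)@[u,v,1.]
    c=-R.T@t;rw=R.T@r
    s=d if d is not None else (z-c[2])/rw[2]
    return c+s*rw
E
python3 - <<'E'
from h import *
a=capture("top");b=capture("side")
cv2.imwrite("pics/a.png",np.vstack([a["image"],b["image"]])[:,:,::-1][:, :].copy() if 0 else cv2.resize(np.vstack([a["image"],b["image"]])[:,:,::-1],(480,600)))
Z=dict(ball_white_center=.033,ball_green_center=.033,ball_red_center=.033,tray=0,tray_handle=.08,tray_pocket=.03,magnifier=0,focus=.163)
for n,p in(("top",a),("side",b)):
    for k,z in Z.items():
        for r in spotter.place_of(p,k)[:2]:
            print(n,k,round(r["score"],2),np.round(r["at"]),np.round(world(p,*r["at"],z=z),3))
s=robot.get_state();print(s["time"],s["position"],s["tool_rot"],s["gripper_width"])
E
```

```text
pics
top ball_white_center 0.77 [403. 218.] [ 0.49  -0.194  0.033]
top ball_green_center 0.75 [453. 162.] [ 0.628 -0.325  0.033]
top ball_red_center 0.6 [459. 255.] [ 0.392 -0.331  0.033]
top tray 0.84 [228. 211.] [0.522 0.254 0.   ]
top tray_handle 0.9 [220. 207.] [0.526 0.26  0.08 ]
top tray_pocket 0.81 [230. 181.] [0.596 0.242 0.03 ]
top tray_pocket 0.29 [219. 208.] [0.528 0.272 0.03 ]
side ball_white_center 0.57 [348. 285.] [ 0.491 -0.189  0.033]
side ball_green_center 0.83 [438. 308.] [ 0.629 -0.328  0.033]
side ball_red_center 0.56 [340. 362.] [ 0.388 -0.33   0.033]
side tray 0.87 [276. 168.] [0.526 0.254 0.   ]
side tray 0.34 [274. 147.] [0.559 0.336 0.   ]
side tray_handle 0.81 [274. 149.] [0.519 0.246 0.08 ]
side tray_pocket 0.63 [300. 154.] [0.599 0.245 0.03 ]
0.9 [0.15606939 0.50129356 0.20660354] [4.72230790e-01 3.10588913e+00 9.21336205e-05] 1.0019543294927789
```

View pics/a.png

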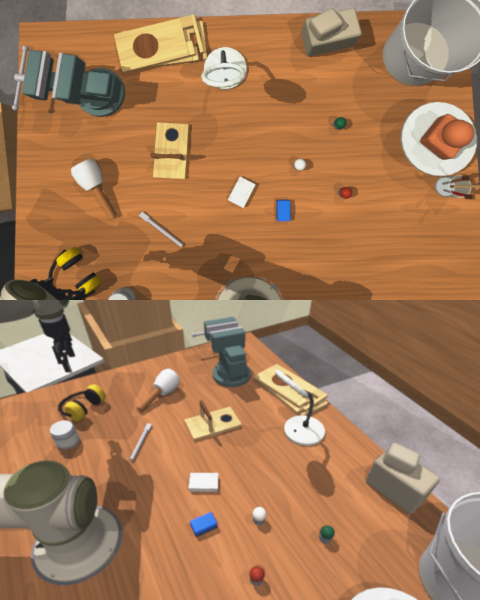

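Run:
```python
from h import *
from scipy.spatial.transform import Rotation as Ro
for n in("top","side"):
    p=capture(n)
    for k in("magnifier",):
        for r in spotter.outline_of(p,k)[:2]:
            m=r["mask"];v,u=np.nonzero(m);d=p["depth"][v,u];ok=d>0
            P=np.array([world(p,x,y,d=q) for x,y,q in zip(u[ok],v[ok],d[ok])])
            print(n,r["score"],m.sum(),np.round(r["at"]),P.min(0).round(3),P.max(0).round(3))
            np.save(f"mag_{n}.npy",P)
            b=P[(P[:,2]>.022)&(P[:,2]<.036)];print("base",len(b),b.mean(0) if len(b) else 0, b.min(0) if len(b) else 0,b.max(0) if len(b) else 0)
            b=P[(P[:,2]>.18)];print("lens",len(b),b.mean(0) if len(b) else 0, b.min(0) if len(b) else 0,b.max(0) if len(b) else 0)
print(Ro.from_rotvec(robot.get_state()["tool_rot"]).as_matrix().round(3))
```

```text
top 0.69 2647 [300.  92.] [ 0.686 -0.014 -0.004] [0.909 0.133 0.304]
base 424 [0.86132722 0.05854894 0.02556191] [ 0.83338774 -0.00360471  0.02201065] [0.89293825 0.12115997 0.03316734]
lens 1643 [0.73494655 0.05505043 0.26002346] [ 0.68640844 -0.00716676  0.18243886] [0.82736887 0.1181019  0.30406724]
[[-0.955  0.297 -0.   ]
 [ 0.297  0.955  0.   ]
 [ 0.     0.    -1.   ]]
```

Run:
```python
from h import *
from scipy.optimize import least_squares
P=np.load("mag_top.npy")
# model fit: origin (x,y), yaw
L=P[(P[:,2]>.2)]
def plane(L):
    c=np.median(L,0);
    for i in range(6):
        U,S,V=np.linalg.svd(L-c,full_matrices=False);n=V[2];d=(L-c)@n
        k=abs(d)<max(2*np.median(abs(d)),.004);L=L[k];c=L.mean(0)
    return n,L
n,Lp=plane(L);n*=np.sign(n[0]) ;print("lens normal",n,np.degrees(np.arctan2(n[1],n[0])),len(Lp))
mid=(Lp.min(0)+Lp.max(0))/2;print("lens mid",mid,Lp.min(0),Lp.max(0))
B=P[(P[:,2]<.036)]
e=[]
# base circle: extremes per angle
c=np.array([.835,.058])
for _ in range(5):
    q=B[:,:2]-c;a=np.arctan2(q[:,1],q[:,0]);r=np.hypot(*q.T)
    E=[]
    for lo in np.arange(-np.pi,np.pi,.15):
        k=(a>=lo)&(a<lo+.15)
        if k.sum()>3:
            i=np.where(k)[0][np.argmax(r[k])]
            if .065<r[i]<.085:E.append(B[i,:2])
    E=np.array(E)
    c=least_squares(lambda x:np.hypot(*(E-x).T)-.075,c,loss="soft_l1",f_scale=.002).x
print("base",c,len(E))
y=np.arctan2(*(c-mid[:2])[::-1]);print("yaw base-lens",np.degrees(y),np.hypot(*(c-mid[:2])))
for y in(y,np.arctan2(n[1],n[0])):
    print("focus",mid[:2]-.092*np.array([np.cos(y),np.sin(y)]),c-.192*np.array([np.cos(y),np.sin(y)]))
s=capture("side")
for k in("magnifier","focus"):
    for r in spotter.outline_of(s,k)[:1]+spotter.place_of(s,k)[:2]: print(k,r["score"],r["at"])
```

```text
lens normal [0.69339691 0.03393958 0.71975609] 2.8022106620320084 1338
lens mid [0.74354053 0.05546757 0.25219518] [ 0.68825134 -0.00716676  0.20044734] [0.79882971 0.1181019  0.30394302]
base [0.83384581 0.06022697] 30
yaw base-lens 3.0168918248111805 0.09043061950008807
focus [0.65166803 0.05062558] [0.64211191 0.05012194]
focus [0.65165053 0.05096985] [0.6420754  0.05084041]
magnifier 0.61 [402.0, 169.1]
focus 0.98 [404.6, 165.8]
```

Emit:
drive_tool(increments="0.7 25 -52 0 1; 0.7 25 -52 0 1; 0.7 25 -52 0 1; 0.7 25 -52 0 1; 0.7 25 -52 0 1; 0.7 25 -52 0 1; 0.7 25 -52 0 1; 0.7 25 -52 0 2", force=20)

```text
time: 2.35
position: [0.3566, 0.0834, 0.2069]
tool_rot: [0.226, 3.132, 0.0]
contact_force: [1.1, 1.3, -0.1]
gripper_width: 0.7
```

Emit:
drive_tool(increments="0.7 25 -52 0 0; 0.7 25 -52 0 0; 0.7 25 -52 0 0; 0.7 25 -52 0 0; 0.7 25 -52 -10 0; 0.7 9 -17 -10 0; 0.7 0 0 0 0; 0.7 0 0 0 0")

```text
time: 3.35
position: [0.4899, -0.191, 0.1871]
tool_rot: [0.226, 3.133, -0.0]
contact_force: [0.3, 0.6, -0.4]
gripper_width: 0.703
```

```bash
cat >> h.py <<'E'
from scipy.spatial.transform import Rotation as Ro
def wrist():
    s=robot.get_state();p=capture("wrist")
    T=np.eye(4);T[:3,:3]=Ro.from_rotvec(s["tool_rot"]).as_matrix();T[:3,3]=s["position"]
    W=np.linalg.inv(T@p["T_tool_cam"]);p["rvec"]=cv2.Rodrigues(W[:3,:3])[0].ravel();p["tvec"]=W[:3,3]
    return s,p
E
python3 - <<'E'
from h import *
s,p=wrist();print(s["time"],s["position"],s["gripper_width"],np.degrees(s["qpos"]).round(1),s["contact_force"])
R=Ro.from_rotvec(s["tool_rot"]).as_matrix();print("tool y",np.degrees(np.arctan2(R[1,1],R[0,1])),R[2,2])
for r in spotter.place_of(p,"ball_white_center")[:2]:print(r,world(p,*r["at"],z=.033))
for r in spotter.outline_of(p,"ball_white_center")[:1]:
    v,u=np.nonzero(r["mask"]);(c,rad)=cv2.minEnclosingCircle(np.c_[u,v].astype(np.float32));print(c,rad,world(p,*c,z=.033))
cv2.imwrite("pics/w1.png",p["image"][:,:,::-1])
E
```

```text
3.35 [ 0.48991162 -0.19098903  0.18705301] 0.703197920734294 [ -34.1   18.9   87.4    0.    73.6 -115.8] [ 0.34772775  0.59404145 -0.38936646]
tool y 81.73849144521031 -0.9999999617542499
{'at': [323.0, 175.5], 'score': 0.86} [ 0.48468839 -0.18359969  0.033     ]
(323.1485290527344, 177.11880493164062) 20.309511184692383 [ 0.48630045 -0.18367865  0.033     ]
```

View pics/w1.png

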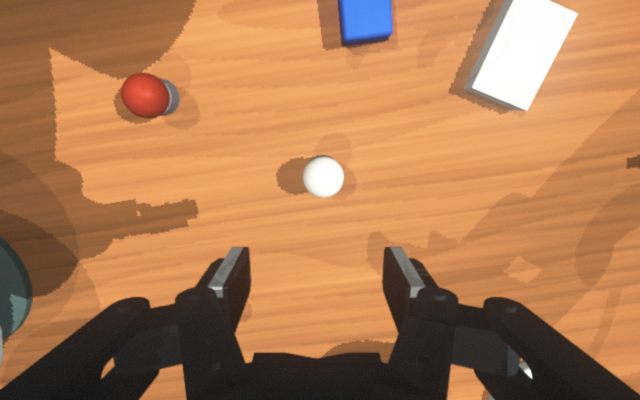

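Emit:
drive_tool(increments="0.7 -1 2 -30 0; 0.7 -1 2 -30 0; 0.7 0 0 -30 0; 0.7 0 0 -15 0; 0.7 0 0 0 0")

```text
time: 4.12
position: [0.4879, -0.1874, 0.0815]
tool_rot: [-0.226, -3.133, -0.001]
contact_force: [0.1, -0.7, -0.4]
gripper_width: 0.699
```

Run:
```python
from h import *
s,p=wrist();print(s["time"],s["position"])
for r in spotter.outline_of(p,"ball_white_center")[:1]:
    v,u=np.nonzero(r["mask"]);(c,rad)=cv2.minEnclosingCircle(np.c_[u,v].astype(np.float32));print(c,rad,world(p,*c,z=.033))
    d=p["depth"][v,u];P=np.array([world(p,a,b,d=q) for a,b,q in zip(u,v,d) if q>0]);
    from scipy.optimize import least_squares
    f=least_squares(lambda x:np.linalg.norm(P-x,axis=1)-.02,[.488,-.187,.033],loss="soft_l1",f_scale=.001);print("sphere",f.x)
cv2.imwrite("pics/w2.png",p["image"][:,:,::-1])
```

```text
4.125 [ 0.48794712 -0.18741117  0.08151007]
(55.0, 92.0) 42.544193267822266 [ 0.38677005 -0.33496536  0.033     ]
sphere [ 0.38797883 -0.33374421  0.03347193]
```

View pics/w2.png

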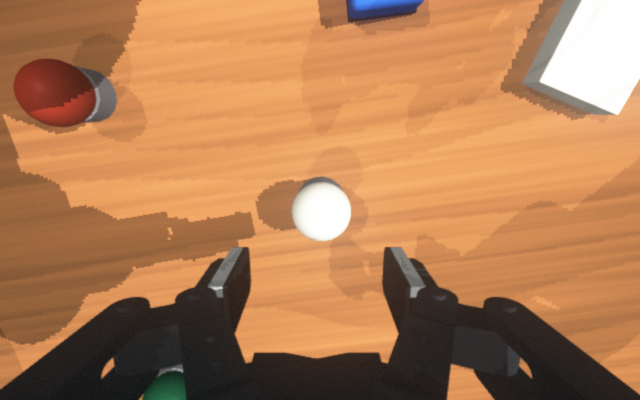

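Run:
```python
from h import *
from scipy.optimize import least_squares
s,p=wrist()
print(world(p,321.5,209.5,z=.033))
v,u=np.mgrid[188:232,300:344];v=v.ravel();u=u.ravel();k=np.hypot(u-321.5,v-209.5)<25;d=p["depth"]
P=np.array([world(p,a,b,d=d[b,a]) for a,b in zip(u[k],v[k]) if d[b,a]>0])
print(least_squares(lambda x:np.linalg.norm(P-x,axis=1)-.02,[.488,-.187,.033],loss="soft_l1",f_scale=.001).x)
print(p["intrinsics"],p["T_tool_cam"])
```

```text
[ 0.48620285 -0.18402052  0.033     ]
[ 0.48632527 -0.18375705  0.03321337]
[[334.86118146   0.         316.1809242 ]
 [  0.         334.86118146 202.18358676]
 [  0.           0.           1.        ]] [[-2.73042091e-04 -9.63549422e-01 -2.67530255e-01  6.86250717e-02]
 [ 9.99999495e-01 -4.30582433e-06 -1.00509409e-03  2.34653522e-04]
 [ 9.67305893e-04 -2.67530394e-01  9.63548936e-01 -1.67881604e-01]
 [ 0.00000000e+00  0.00000000e+00  0.00000000e+00  1.00000000e+00]]
```

Emit:
drive_tool(increments="0.7 -1.6 3.6 -20 0; 0.7 0 0 -25 0; 0.7 0 0 -15 0; 0.7 0 0 -4.5 0; 0.7 0 0 0 0; 0.6 0 0 0 0; 0.55 0 0 0 0", force=20)

```text
time: 5.15
position: [0.4867, -0.1843, 0.0176]
tool_rot: [0.227, 3.133, -0.001]
contact_force: [0.1, 0.1, 0.3]
gripper_width: 0.55
```

Emit:
drive_tool(increments="0.5 0 0 0 0; 0.46 0 0 0 0; 0.42 0 0 0 0; 0.38 0 0 0 0; 0.3 0 0 0 0; 0.3 0 0 0 0", force=20)

```text
time: 5.9
position: [0.4865, -0.1841, 0.0171]
tool_rot: [0.227, 3.133, 0.0]
contact_force: [-0.1, -0.3, 2.0]
gripper_width: 0.37
```

Run:
```python
from h import *
s,p=wrist();print(s["position"],s["gripper_width"],s["contact_force"])
cv2.imwrite("pics/w3.png",p["image"][100:400,:,::-1])
```

```text
[ 0.48650477 -0.18408291  0.01711993] 0.3697088056126157 [-0.08745716 -0.30497571  1.96983482]
```

View pics/w3.png

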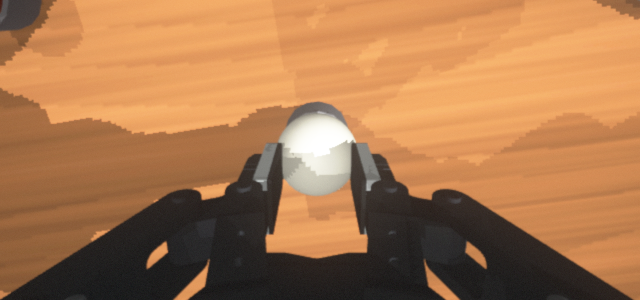

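Run:
```python
from h import *
from scipy.optimize import least_squares
s,p=wrist()
v,u=np.mgrid[215:290,285:352];v=v.ravel();u=u.ravel();d=p["depth"];im=p["image"].astype(int)
k=(np.hypot(u-318,v-253)<32)&(im[v,u].min(1)>110)
P=np.array([world(p,a,b,d=d[b,a]) for a,b in zip(u[k],v[k]) if d[b,a]>0])
f=least_squares(lambda x:np.linalg.norm(P-x,axis=1)-.02,[.486,-.184,.033],loss="soft_l1",f_scale=.001);print(len(P),f.x,abs(f.fun).mean())
Ti=np.linalg.inv(p["T_tool_cam"])
R=Ro.from_rotvec(s["tool_rot"]).as_matrix();print("ball in tool",R.T@(f.x-s["position"]))
for q in([0,.0,-.019],[0,0,0],[.011,.0155,-.003],[-.011,.0155,-.003],[.011,.0155,-.035]):
    c=Ti[:3,:3]@q+Ti[:3,3];x=p["intrinsics"]@c;print(q,(x[:2]/x[2]).round(),x[2])
# pad points by depth
for u0 in (268,275,280,360,365,370):
    for v0 in range(240,335,8):
        if d[v0,u0]>0:
            w=world(p,u0,v0,d=d[v0,u0]);print(u0,v0,(1000*(R.T@(w-s["position"]))).round())
```

```text
3192 [ 0.48635367 -0.18383435  0.03315155] 0.00042645477262928986
ball in tool [ 0.00018604  0.00020951 -0.01600425]
[0, 0.0, -0.019] [316. 257.] 0.1618134571871442
[0, 0, 0] [316. 242.] 0.18012088488063774
[0.011, 0.0155, -0.003] [346. 224.] 0.17427181402885036
[-0.011, 0.0155, -0.003] [345. 263.] 0.18015748832842204
[0.011, 0.0155, -0.035] [352. 249.] 0.14343825159770335
268 240 [ -6. -28.  17.]
268 248 [ 12. -20. -36.]
268 256 [ 12. -19. -43.]
268 264 [ 12. -18. -51.]
268 272 [ 12. -17. -57.]
268 280 [ 11. -17. -62.]
268 288 [  8. -17. -63.]
268 296 [  5. -17. -63.]
268 304 [  2. -17. -63.]
268 312 [ -1. -17. -63.]
268 320 [ -4. -17. -64.]
268 328 [ -8. -17. -63.]
275 240 [ -6. -24.  16.]
275 248 [ 12. -17. -36.]
275 256 [ 12. -16. -44.]
275 264 [ 11. -16. -50.]
275 272 [  9. -15. -53.]
275 280 [  6. -16. -53.]
275 288 [  3. -16. -54.]
275 296 [  0. -16. -55.]
275 304 [ -3. -16. -56.]
275 312 [ -5. -15. -57.]
275 320 [ -8. -15. -58.]
275 328 [-66. -26.  17.]
280 240 [  9. -17. -19.]
280 248 [ 11. -16. -34.]
280 256 [  7. -16. -34.]
280 264 [  4. -16. -35.]
280 272 [  1. -15. -37.]
[... 366 characters left out ...]
 -60.]
360 304 [  1.  16. -61.]
360 312 [ -2.  16. -61.]
360 320 [ -6.  16. -61.]
360 328 [ -8.  16. -63.]
365 240 [-6. 29. 16.]
365 248 [ 12.  21. -35.]
365 256 [ 12.  20. -45.]
365 264 [ 12.  19. -52.]
365 272 [ 12.  18. -58.]
365 280 [ 12.  17. -63.]
365 288 [  9.  17. -64.]
365 296 [  6.  17. -64.]
365 304 [  2.  17. -63.]
365 312 [ -1.  18. -63.]
365 320 [ -4.  18. -64.]
365 328 [ -7.  18. -64.]
370 240 [-5. 32. 16.]
370 248 [-11.  32.  16.]
370 256 [ 12.  22. -44.]
370 264 [ 12.  21. -51.]
370 272 [ 11.  20. -57.]
370 280 [ 11.  19. -63.]
370 288 [  8.  19. -63.]
370 296 [  7.  18. -67.]
370 304 [ 13.  16. -80.]
370 312 [ 17.  14. -91.]
370 320 [ 17.  14. -94.]
370 328 [ 17.  13. -97.]
```

Emit:
drive_tool(increments="0.45 0 0 0 0; 0.55 0 0 0 0; 0.62 0 0 0 0; 0.62 0 0 -5 0; 0.62 0 0 -5 0; 0.62 0 0 -3 0; 0.62 0 0 0 0", force=20)

```text
time: 6.88
position: [0.4863, -0.1841, 0.0038]
tool_rot: [-0.227, -3.133, -0.0]
contact_force: [0.2, 0.3, 0.1]
gripper_width: 0.617
```

Run:
```python
from h import *
from scipy.optimize import least_squares
print(robot.tcp_to_grasp)
s,p=wrist();print(s["position"],s["gripper_width"],s["contact_force"])
R=Ro.from_rotvec(s["tool_rot"]).as_matrix();im=p["image"];d=p["depth"]
g=cv2.inRange(im,(190,185,175),(255,255,255));n,l,st,c=cv2.connectedComponentsWithStats(g)
for i in range(1,n):
    if st[i,4]>400:print(st[i],c[i])
H,W=d.shape;v,u=np.nonzero((d>0)&(d<.26));
P=np.array([R.T@(world(p,a,b,d=d[b,a])-s["position"]) for a,b in zip(u,v)])*1000
for sg in(-1,1):
    k=(P[:,1]*sg>12)&(P[:,1]*sg<60)&(abs(P[:,0])<14)&(P[:,2]<(7 if 0 else -2))&(np.hypot(P[:,1],P[:,2]+29)>23)
    Q=P[k];i=np.argsort(-Q[:,2])[:12];print(sg,len(Q),Q[i].round(0).tolist())
cv2.imwrite("pics/w4.png",im[100:400,:,::-1])
```

```text
0.0187
[ 0.48632841 -0.18405274  0.00378404] 0.6171649396427233 [0.21046959 0.27992874 0.05991053]
[ 276  226   80   81 4654] [316.51955307 263.98302535]
-1 14644 [[7.0, -16.0, -2.0], [13.0, -13.0, -2.0], [9.0, -15.0, -2.0], [11.0, -14.0, -2.0], [9.0, -15.0, -3.0], [13.0, -12.0, -3.0], [10.0, -14.0, -4.0], [8.0, -16.0, -4.0], [12.0, -13.0, -4.0], [9.0, -15.0, -4.0], [7.0, -16.0, -4.0], [9.0, -15.0, -5.0]]
1 14591 [[6.0, 17.0, -2.0], [5.0, 17.0, -2.0], [9.0, 16.0, -2.0], [10.0, 15.0, -2.0], [13.0, 12.0, -3.0], [11.0, 15.0, -3.0], [12.0, 14.0, -3.0], [12.0, 13.0, -3.0], [8.0, 16.0, -4.0], [13.0, 12.0, -4.0], [13.0, 13.0, -4.0], [12.0, 13.0, -4.0]]
```

View pics/w4.png

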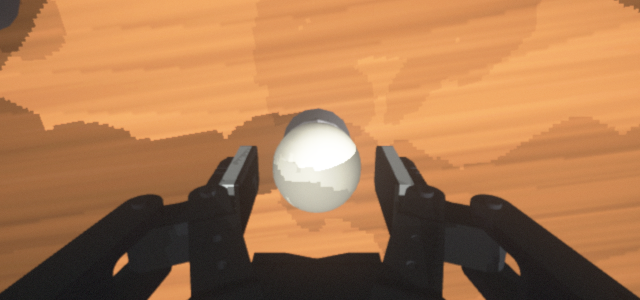

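Emit:
drive_tool(increments="0.55 0 0 0 0; 0.5 0 0 0 0; 0.46 0 0 0 0; 0.4 0 0 0 0; 0.35 0 0 0 0; 0.35 0 0 0 0", force=20)

```text
time: 7.68
position: [0.4866, -0.1841, 0.0042]
tool_rot: [0.227, 3.133, -0.0]
contact_force: [-0.2, 1.2, 3.0]
gripper_width: 0.452
```

Emit:
drive_tool(increments="0.52 0 0 0 0; 0.6 0 0 0 0; 0.6 0 0 -4 0; 0.6 0 0 -4 0; 0.6 0 0 0 0", force=20)

```text
time: 8.3
position: [0.4862, -0.184, -0.0044]
tool_rot: [-0.227, -3.133, -0.001]
contact_force: [-0.1, 0.6, -0.6]
gripper_width: 0.599
```

Emit:
drive_tool(increments="0.55 0 0 0 0; 0.5 0 0 0 0; 0.46 0 0 0 0; 0.4 0 0 0 0; 0.35 0 0 0 0; 0.35 0 0 0 0")

```text
time: 9.05
position: [0.4866, -0.1842, -0.0038]
tool_rot: [0.227, 3.133, -0.0]
contact_force: [-0.3, 0.3, 3.4]
gripper_width: 0.457
```

Emit:
drive_tool(increments="0.35 0 0 3 0; 0.35 0 0 6 0; 0.35 0 0 12 0; 0.35 0 0 15 0; 0.35 0 0 15 0; 0.35 0 0 0 0")

```text
time: 9.8
position: [0.4871, -0.1845, 0.0486]
tool_rot: [0.227, 3.131, -0.002]
contact_force: [-0.0, 0.9, -1.2]
gripper_width: 0.454
```

```bash
cat >> h.py <<'E'
def ball(p,s,c,r,zmin=-1):
    from scipy.optimize import least_squares
    v,u=np.nonzero(cv2.circle(np.zeros((400,640),np.uint8),c,r,1,-1));d=p["depth"]
    k=(p["image"][v,u].min(1)>90)&(d[v,u]>0)
    P=np.array([world(p,a,b,d=d[b,a]) for a,b in zip(u[k],v[k])])
    f=least_squares(lambda x:np.linalg.norm(P-x,axis=1)-.02,P.mean(0)-[0,0,.012],loss="soft_l1",f_scale=.001)
    R=Ro.from_rotvec(s["tool_rot"]).as_matrix()
    return len(P),f.x.round(4),abs(f.fun).mean().round(5),"in tool mm",(1000*R.T@(f.x-s["position"])).round(1)
E
python3 - <<'E'
from h import *
s,p=wrist();print(s["position"],s["gripper_width"],s["contact_force"])
r=spotter.outline_of(p,"ball_white_center")[:1]
print([(q["score"],q["at"],q["mask"].sum()) for q in r])
print(ball(p,s,(317,272),33))
cv2.imwrite("pics/w5.png",p["image"][100:400,:,::-1])
E
```

```text
[ 0.48714019 -0.18453381  0.0485654 ] 0.45378351487459756 [-0.02260088  0.85562997 -1.19534753]
[(0.59, [316.1, 274.6], np.int64(7041))]
(3394, array([ 0.4869, -0.1843,  0.0854]), np.float64(0.00045), 'in tool mm', array([  0.2,   0.2, -36.8]))
```

View pics/w5.png

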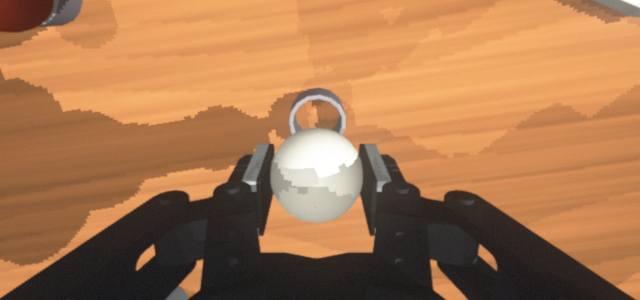

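Emit:
drive_tool(increments="0.35 1 5 10 0; 0.35 3 12 15 0; 0.35 5 20 20 0; 0.35 7 28 20 0; 0.35 8 32 10 0; 0.35 8 32 0 0; 0.35 8 32 0 0; 0.35 8 32 0 0")

```text
time: 10.9
position: [0.5347, 0.0108, 0.1231]
tool_rot: [0.226, 3.133, -0.0]
contact_force: [-0.5, -0.1, -1.4]
gripper_width: 0.45
```

Emit:
drive_tool(increments="0.35 8 32 0 0; 0.35 8 32 0 0; 0.35 8 32 0 0; 0.35 8 32 0 0; 0.35 7 26 0 0; 0.35 4 15 0 0; 0.35 2 7 0 0; 0.35 0 0 0 0")

```text
time: 11.9
position: [0.5794, 0.1848, 0.1222]
tool_rot: [-0.227, -3.133, 0.0]
contact_force: [0.3, -0.5, -0.8]
gripper_width: 0.451
```

Run:
```python
from h import *
s,p=wrist();print(s["time"],s["position"],s["gripper_width"],s["contact_force"])
print(ball(p,s,(317,272),33))
b=capture("side");a=capture("top")
for n,q in(("wrist",p),("top",a),("side",b)):
    for k,z in dict(tray=0,tray_handle=.08,tray_pocket=.03).items():
        for r in spotter.place_of(q,k)[:1]: print(n,k,round(r["score"],2),np.round(r["at"]),world(q,*r["at"],z=z).round(4))
    for r in spotter.outline_of(q,"tray")[:1]:
        v,u=np.nonzero(r["mask"]);d=q["depth"][v,u]
        P=np.array([world(q,x,y,d=e) for x,y,e in zip(u,v,d) if e>0]);np.save("tray_"+n,P);print(r["score"],len(P))
cv2.imwrite("pics/w6.png",p["image"][:,:,::-1])
```

```text
11.9 [0.57940428 0.18478613 0.1221891 ] 0.4511707977814859 [ 0.28707992 -0.50883324 -0.80639144]
(3398, array([0.5793, 0.185 , 0.159 ]), np.float64(0.00043), 'in tool mm', array([  0.2,   0.2, -36.8]))
wrist tray 0.94 [393. 113.] [0.5236 0.2581 0.    ]
wrist tray_handle 0.72 [419. 117.] [0.5252 0.2561 0.08  ]
wrist tray_pocket 0.56 [399. 214.] [0.6021 0.2497 0.03  ]
0.59 33091
top tray_handle 0.66 [217. 209.] [0.5212 0.2665 0.08  ]
top tray_pocket 0.71 [231. 178.] [0.6046 0.2396 0.03  ]
0.74 209
side tray 0.58 [273. 170.] [0.5151 0.2507 0.    ]
side tray_handle 0.93 [271. 149.] [0.5131 0.2486 0.08  ]
side tray_pocket 0.69 [301. 152.] [0.6032 0.2496 0.03  ]
0.95 2198
```

View pics/w6.png

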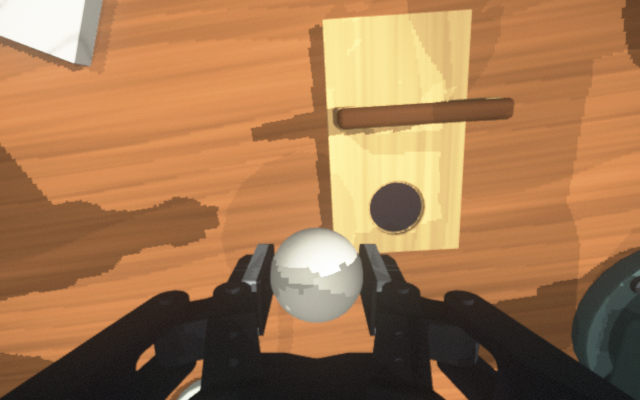

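Run:
```python
from h import *
s,p=wrist();im=p["image"];hsv=cv2.cvtColor(im,cv2.COLOR_RGB2HSV)
m=(hsv[...,2]<95).astype(np.uint8);m[:172]=0;m[245:]=0;m[:,:362]=0;m[:,432:]=0
n,l,st,c=cv2.connectedComponentsWithStats(m);i=1+np.argmax(st[1:,4]);print(st[i],c[i])
ct=max(cv2.findContours((l==i).astype(np.uint8),0,2)[0],key=len);e=cv2.fitEllipse(ct);print(e)
print("recess rim",world(p,*e[0],z=.014),"floor",world(p,*e[0],z=.010))
P=np.load("tray_wrist.npy")
B=P[(P[:,2]>.083)&(P[:,2]<.096)];bc=(cv2.minAreaRect((B[:,:2]*1000).astype(np.float32)));print("bar",bc,np.median(B[:,2]))
T=P[(P[:,2]>.009)&(P[:,2]<.019)];print("board",cv2.minAreaRect((T[:,:2]*1000).astype(np.float32)),np.median(T[:,2]),np.median(T[:,2][T[:,0]>.56]))
V=np.linalg.svd(B[:,:2]-B[:,:2].mean(0),full_matrices=False)[2][0];print("bar dir",np.degrees(np.arctan2(V[1],V[0])))
```

```text
[ 371  184   50   47 1836] [395.11982571 206.7962963 ]
((395.1194152832031, 206.76068115234375), (45.57200622558594, 49.55990982055664), 64.0814208984375)
recess rim [0.60118461 0.25011744 0.014     ] floor [0.60248323 0.25091644 0.01      ]
bar ((523.1073608398438, 257.20538330078125), (101.62470245361328, 12.053481101989746), 85.18826293945312) 0.09019795193435287
board ((548.25341796875, 255.70831298828125), (110.7139663696289, 191.21209716796875), 85.24407958984375) 0.014478331005325862 0.014240381069396402
bar dir -94.74452524935586
```

Emit:
drive_tool(increments="0.35 3 10 0 1; 0.35 7 20 -10 1; 0.35 7 20 -20 1.5; 0.35 4 11 -25 0; 0.35 2 4.7 -25 0; 0.35 0 0 -20 0; 0.35 0 0 -10 0; 0.35 0 0 0 0")

```text
time: 13.7
position: [0.6024, 0.2504, 0.0118]
tool_rot: [-0.131, -3.138, 0.0]
contact_force: [0.4, 0.0, -0.6]
gripper_width: 0.45
```

Run:
```python
from h import *
s,p=wrist();print(s["time"],s["position"],s["gripper_width"],s["contact_force"])
print(ball(p,s,(317,272),33))
im=p["image"];cv2.imwrite("pics/w7.png",im[:,:,::-1])
```

```text
13.7 [0.60237614 0.25040056 0.01184284] 0.45000805459848503 [ 0.37375146  0.01876927 -0.58531343]
(3398, array([0.6022, 0.2506, 0.0487]), np.float64(0.00043), 'in tool mm', array([  0.2,   0.2, -36.8]))
```

View pics/w7.png

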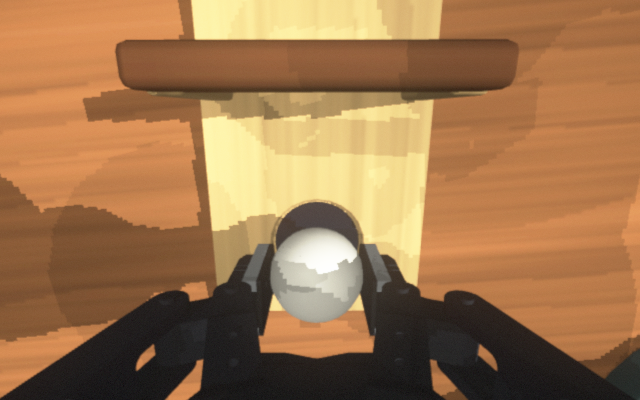

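Emit:
drive_tool(increments="0.35 0 0 -8 0; 0.35 0 0 -6 0; 0.35 0 0 -3 0; 0.35 0 0 -1 0; 0.35 0 0 0 0; 0.35 0 0 0 0")

```text
time: 14.5
position: [0.6026, 0.2506, -0.0057]
tool_rot: [0.131, 3.139, 0.0]
contact_force: [0.4, 0.4, -0.9]
gripper_width: 0.45
```

Emit:
drive_tool(increments="0.35 0 0 -0.5 0; 0.35 0 0 0 0; 0.35 0 0 0 0")

```text
time: 14.88
position: [0.6025, 0.2506, -0.0064]
tool_rot: [0.131, 3.139, -0.0]
contact_force: [-0.2, 0.1, -0.7]
gripper_width: 0.452
```

Emit:
drive_tool(increments="0.35 0 0 -0.5 0; 0.35 0 0 0 0; 0.35 0 0 0 0")

```text
time: 15.25
position: [0.6026, 0.2506, -0.0066]
tool_rot: [0.131, 3.138, 0.0]
contact_force: [0.7, -0.0, 2.7]
gripper_width: 0.452
```

Emit:
drive_tool(increments="0.35 0 0 -0.5 0; 0.35 0 0 0 0; 0.35 0 0 0 0")

```text
time: 15.62
position: [0.6029, 0.2506, -0.0067]
tool_rot: [0.131, 3.138, 0.0]
contact_force: [-0.4, -0.6, 5.2]
gripper_width: 0.45
```

Emit:
drive_tool(increments="0.46 0 0 0.5 0; 0.5 0 0 0 0; 0.55 0 0 0 0; 0.65 0 0 0 0; 0.7 0 0 0 0; 0.7 0 0 5 0; 0.7 0 0 15 0; 0.7 0 0 30 0")

```text
time: 16.62
position: [0.6021, 0.2505, 0.0437]
tool_rot: [-0.131, -3.138, 0.001]
contact_force: [-0.0, 0.7, 1.6]
gripper_width: 0.699
```

Emit:
drive_tool(increments="0.7 0 0 45 0; 0.7 0 0 50 0; 0.7 0 0 40 -5; 0.7 0 0 20 -10; 0.7 0 0 0 0")

```text
time: 17.25
position: [0.603, 0.2507, 0.2005]
tool_rot: [0.537, 3.091, 0.002]
contact_force: [0.2, 0.1, -0.6]
gripper_width: 0.701
```

Run:
```python
from h import *
s,p=wrist();print(s["time"],s["position"],s["gripper_width"],s["contact_force"])
for k,z in dict(ball_white_center=.03,tray_pocket=.03,tray_handle=.08).items():
    for r in spotter.place_of(p,k)[:1]:print(k,r["score"],r["at"],world(p,*r["at"],z=z))
cv2.imwrite("pics/w8.png",p["image"][:,:,::-1])
```

```text
17.25 [0.60301764 0.25072044 0.20054854] 0.7009505879242066 [ 0.18741727  0.05754875 -0.57358301]
ball_white_center 0.68 [316.1, 177.5] [0.60269124 0.25082318 0.03      ]
tray_handle 0.98 [290.8, 97.5] [0.52309014 0.25723822 0.08      ]
```

View pics/w8.png

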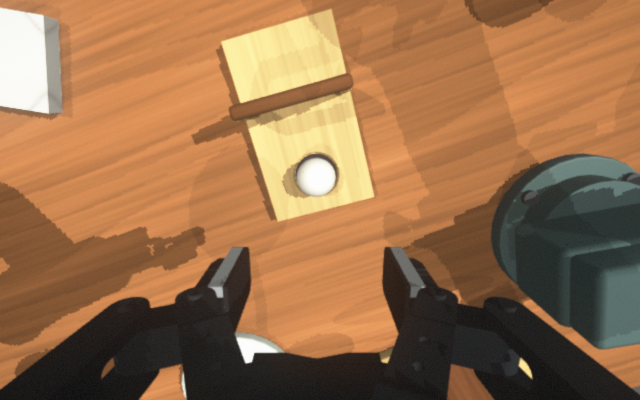

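Emit:
drive_tool(increments="0.7 -10 0.8 0 -9.4; 0.7 -10 0.8 0 -9.4; 0.6 -10 0.8 0 -9.4; 0.5 -10 0.8 0 -9.4; 0.4 -10 0.8 0 -9.4; 0.4 -10 0.8 0 -9.4; 0.4 -10 0.8 0 -9.4; 0.4 -9.9 0.9 0 -9.2")

```text
time: 18.45
position: [0.5219, 0.257, 0.1972]
tool_rot: [-2.316, -2.122, 0.002]
contact_force: [-0.2, 0.5, 0.5]
gripper_width: 0.396
```

Emit:
drive_tool(increments="0.4 0 0 -20 0; 0.4 0 0 -35 0; 0.4 0 0 -30 0; 0.4 0 0 -5 0; 0.4 0 0 0 0")

```text
time: 19.08
position: [0.5228, 0.2571, 0.1085]
tool_rot: [2.312, 2.127, 0.0]
contact_force: [-0.9, -0.0, 0.5]
gripper_width: 0.401
```

Run:
```python
from h import *
s,p=wrist();print(s["time"],s["position"],s["gripper_width"],s["contact_force"])
R=Ro.from_rotvec(s["tool_rot"]).as_matrix();print("tool y",np.degrees(np.arctan2(R[1,1],R[0,1])))
for r in spotter.place_of(p,"tray_handle")[:1]:print(r,world(p,*r["at"],z=.08))
cv2.imwrite("pics/w9.png",p["image"][:,:,::-1])
```

```text
19.075 [0.52277866 0.257128   0.10852887] 0.40062874938520343 [-0.9288999  -0.04624859  0.4748506 ]
tool y -4.751948715308454
{'at': [425.5, 202.3], 'score': 0.64} [0.58939809 0.26490352 0.08      ]
```

View pics/w9.png

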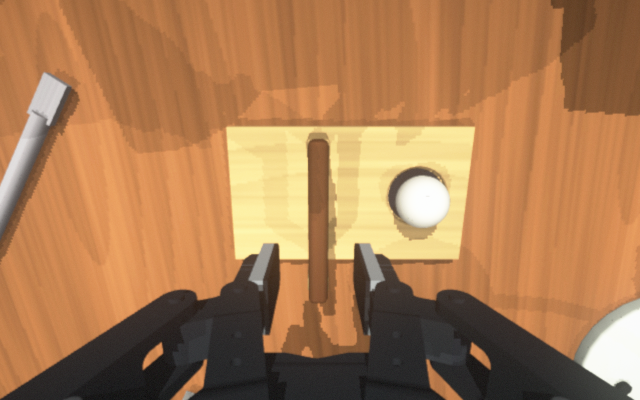

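Emit:
drive_tool(increments="0.4 0.3 0 -20 0; 0.4 0 0 -30 0; 0.4 0 0 -15 0; 0.4 0 0 -8 0; 0.4 0 0 0 0; 0.3 0 0 0 0; 0.2 0 0 0 0; 0.16 0 0 0 0", force=40)

```text
time: 20.18
position: [0.523, 0.2571, 0.0355]
tool_rot: [2.312, 2.126, 0.001]
contact_force: [-0.2, 0.2, -1.1]
gripper_width: 0.157
```

Emit:
drive_tool(increments="0.12 0 0 0 0; 0.05 0 0 0 0; 0.0 0 0 0 0; 0 0 0 0 0; 0 0 0 0 0", force=90)

```text
time: 20.8
position: [0.5233, 0.2571, 0.0357]
tool_rot: [2.312, 2.126, 0.001]
contact_force: [-0.6, 0.3, 5.7]
gripper_width: 0.127
```

Emit:
drive_tool(increments="0 0 0 1 0; 0 0 0 2 0; 0 0 0 4 0; 0 0 0 5 0; 0 0 0 5 0; 0 0 0 3 0; 0 0 0 1 0; 0 0 0 0 0")

```text
time: 21.8
position: [0.5228, 0.257, 0.0561]
tool_rot: [-2.312, -2.127, 0.0]
contact_force: [-0.5, -0.0, -4.8]
gripper_width: 0.124
```

```bash
cat >> h.py <<'E'
def tray(p,s):
    d=p["depth"];h=cv2.cvtColor(p["image"],cv2.COLOR_RGB2HSV);v,u=np.nonzero((d>0)&(d<.5))
    P=np.array([world(p,a,b,d=d[b,a]) for a,b in zip(u[::3],v[::3])])
    R=Ro.from_rotvec(s["tool_rot"]).as_matrix();Q=(P-s["position"])@R*1000
    z0=-s["position"][2]
    return P,Q
E
python3 - <<'E'
from h import *
s,p=wrist();print(s["time"],s["position"],s["gripper_width"],s["contact_force"],s["torque"])
r=spotter.outline_of(p,"tray")[:1][0];print(r["score"])
v,u=np.nonzero(r["mask"]);d=p["depth"];P=np.array([world(p,a,b,d=d[b,a]) for a,b in zip(u,v) if d[b,a]>0])
z=np.median(P[:,2]);T=P[abs(P[:,2]-z)<.008];c,_,V=(lambda A:(A.mean(0),)+np.linalg.svd(A-A.mean(0),full_matrices=False)[1:])(T)
n=V[2]*np.sign(V[2][2]);print("board z",z,"normal",n,"rect",cv2.minAreaRect((T[:,:2]*1000).astype(np.float32)))
for r in spotter.place_of(p,"ball_white_center")[:1]:
    print(r,world(p,*r["at"],z=.05));print(ball(p,s,tuple(int(x) for x in r["at"]),28))
E
```

```text
21.8 [0.52283764 0.25704125 0.0560672 ] 0.12428698383309965 [-0.45904176 -0.03140651 -4.75541724] [-0.01580502  0.14048196 -0.00873404]
0.81
board z 0.035024861370706414 normal [6.64896701e-03 9.80678587e-04 9.99977414e-01] rect ((546.9705200195312, 254.95883178710938), (110.55410766601562, 191.18275451660156), 85.12516021728516)
{'at': [461.4, 236.6], 'score': 0.74} [0.60234372 0.25016838 0.05      ]
(2445, array([0.6015, 0.2504, 0.0504]), np.float64(0.00048), 'in tool mm', array([-0. , 78.9,  5.6]))
```

Run:
```python
from h import *
from scipy.optimize import least_squares
P=np.load("mag_top.npy")
P=P[P[:,2]>.19]
a=np.radians(2.9);n=np.array([np.cos(a),np.sin(a),1])/2**.5   # lens axis (+back/up)
e1=np.array([-np.sin(a),np.cos(a),0]);e2=np.cross(n,e1)
h=P@n;hist,ed=np.histogram(h,np.arange(h.min(),h.max(),.002));print(list(zip(ed.round(3),hist)))
hm=np.median(h);Q=P[abs(h-hm)<.012];X=np.c_[Q@e1,Q@e2];c=np.median(X,0)
for _ in range(6):
    q=X-c;an=np.arctan2(q[:,1],q[:,0]);r=np.hypot(*q.T);E=[]
    for lo in np.arange(-np.pi,np.pi,.12):
        k=(an>=lo)&(an<lo+.12)&(r<.072)
        if k.any():E.append(X[np.where(k)[0][np.argmax(r[k])]])
    E=np.array(E);c=least_squares(lambda x:np.hypot(*(E-x).T)-.064,c,loss="soft_l1",f_scale=.001).x
print(len(E),np.round(np.hypot(*(E-c).T)*1000))
for hh in(hm,):
    C=c[0]*e1+c[1]*e2+hh*n;print("centre",C,"focus",C-.13*n)
```

```text
[(np.float64(0.69), np.int64(3)), (np.float64(0.692), np.int64(4)), (np.float64(0.694), np.int64(12)), (np.float64(0.696), np.int64(30)), (np.float64(0.698), np.int64(45)), (np.float64(0.7), np.int64(74)), (np.float64(0.702), np.int64(475)), (np.float64(0.704), np.int64(457)), (np.float64(0.706), np.int64(259)), (np.float64(0.708), np.int64(211)), (np.float64(0.71), np.int64(33)), (np.float64(0.712), np.int64(14)), (np.float64(0.714), np.int64(7)), (np.float64(0.716), np.int64(0))]
53 [63. 60. 63. 62. 59. 61. 60. 58. 56. 60. 60. 61. 70. 71. 61. 64. 59. 58.
 58. 59. 62. 59. 61. 58. 60. 63. 63. 62. 63. 62. 62. 62. 63. 62. 62. 62.
 64. 62. 63. 63. 62. 64. 63. 63. 62. 64. 63. 62. 63. 63. 61. 62. 62.]
centre [0.73545686 0.05499998 0.25872115] focus [0.6436507  0.05034928 0.16679726]
```

Emit:
drive_tool(increments="0 0 0 3 0; 0 0 0 8 0; 0 0 0 13 0; 0 0.6 -3 18 0.6; 0 1.5 -8 20 0.6; 0 2.5 -13 18 0.6; 0 3.5 -18 15 0.6; 0 4.4 -23 10 0.6")

```text
time: 22.95
position: [0.5357, 0.1911, 0.1628]
tool_rot: [2.254, 2.187, 0.002]
contact_force: [1.2, -0.7, -4.4]
gripper_width: 0.129
```

Emit:
drive_tool(increments="0 5 -26 5 0.6; 0 5.2 -27 2.5 0.6; 0 5 -26 0 0.6; 0 4.4 -23 0 0.6; 0 3.5 -18 0 0.6; 0 2.5 -13 0 0.6; 0 1.5 -8 0 0.6; 0 0.8 -4.8 0 0.45")

```text
time: 23.95
position: [0.5633, 0.046, 0.1688]
tool_rot: [2.165, 2.277, 0.0]
contact_force: [-0.6, 0.3, -4.7]
gripper_width: 0.127
```

Emit:
drive_tool(increments="0 0 0 0 0; 0 0 0 0 0; 0 0 0 0 0; 0 0 0 0 0")

```text
time: 24.45
position: [0.5632, 0.0465, 0.1686]
tool_rot: [-2.165, -2.276, 0.0]
contact_force: [-0.4, -0.3, -3.9]
gripper_width: 0.124
```

Run:
```python
from h import *
s,p=wrist();print(s["time"],s["position"],s["gripper_width"],s["contact_force"])
R=Ro.from_rotvec(s["tool_rot"]).as_matrix();print("tool y",np.degrees(np.arctan2(R[1,1],R[0,1])),R[2,2])
r=spotter.outline_of(p,"tray")[:1][0];print(r["score"])
v,u=np.nonzero(r["mask"]);d=p["depth"];P=np.array([world(p,a,b,d=d[b,a]) for a,b in zip(u,v) if d[b,a]>0])
z=np.median(P[:,2]);T=P[abs(P[:,2]-z)<.008];V=np.linalg.svd(T-T.mean(0),full_matrices=False)[2]
print("board z",z,"normal",V[2])
for r in spotter.place_of(p,"ball_white_center")[:1]:
    print(r,ball(p,s,tuple(int(x) for x in r["at"]),28))
b=capture("side");a=capture("top")
for n,q in(("side",b),("top",a)):
  for k in("focus","ball_white_center","ball_green_center","ball_red_center","tray_pocket"):
    for r in spotter.place_of(q,k)[:1]:print(n,k,round(r["score"],2),r["at"],world(q,*r["at"],z=.163).round(4))
A=b["image"][60:360,200:600,::-1];cv2.imwrite("pics/s1.png",cv2.resize(A,None,fx=1.9,fy=1.9))
```

```text
24.45 [0.56322379 0.04647577 0.1685972 ] 0.12426379158342452 [-0.39045691 -0.26442443 -3.87583139]
tool y 2.8767248517289543 -0.9999999991773941
0.56
board z 0.14754553232394052 normal [8.04658742e-03 7.48538254e-04 9.99967346e-01]
{'at': [462.9, 247.1], 'score': 0.96} (2446, array([0.6441, 0.0441, 0.163 ]), np.float64(0.00046), 'in tool mm', array([-6.4, 80.6,  5.6]))
side ball_white_center 0.54 [355.8, 155.2] [0.6466 0.0444 0.163 ]
side ball_green_center 0.83 [436.2, 307.9] [ 0.5565 -0.3699  0.163 ]
side ball_red_center 0.9 [341.2, 365.9] [ 0.3527 -0.3791  0.163 ]
side tray_pocket 0.91 [352.3, 156.0] [0.6376 0.0459 0.163 ]
top ball_white_center 0.69 [460.4, 254.1] [ 0.3971 -0.2978  0.163 ]
top ball_green_center 0.58 [452.6, 164.2] [ 0.6014 -0.2899  0.163 ]
top ball_red_center 0.58 [459.4, 256.0] [ 0.3929 -0.2953  0.163 ]
top tray_pocket 0.78 [306.8, 150.5] [0.6426 0.0413 0.163 ]
```

View pics/s1.png

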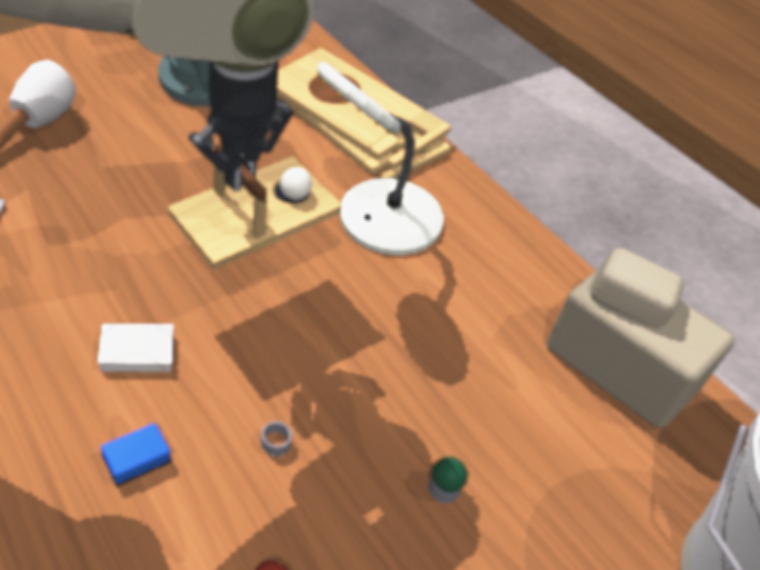

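Emit:
drive_tool(increments="0 0 0 0 0; 0 0 0 0 0; 0 0 0 0 0; 0 0 0 0 0")

```text
time: 25.7
position: [0.5633, 0.0463, 0.1686]
tool_rot: [2.165, 2.276, 0.0]
contact_force: [0.3, -0.3, -5.0]
gripper_width: 0.13
```

```bash
cat > b.py <<'E'
from h import *
s,p=wrist();print(s["time"],s["position"])
r=spotter.place_of(p,"ball_white_center")[0];print(r["score"],ball(p,s,tuple(int(x) for x in r["at"]),28))
E
python3 b.py
```

```text
25.7 [0.56327525 0.04627781 0.16859473]
0.67 (2449, array([0.6441, 0.0439, 0.1629]), np.float64(0.00048), 'in tool mm', array([-6.4, 80.6,  5.7]))
```

Ball is at rest; shift it the last 6 mm gently.

Emit:
drive_tool(increments="0 -0.2 0.4 0 0; 0 -0.3 0.9 0 0; 0 -0.4 1.3 0 0; 0 -0.4 1.3 0 0; 0 -0.3 0.9 0 0; 0 -0.2 0.7 0 0; 0 0 0.3 0 0; 0 0 0 0 0")

```text
time: 26.8
position: [0.5615, 0.0521, 0.1686]
tool_rot: [2.165, 2.276, -0.0]
contact_force: [-0.7, 0.0, -4.9]
gripper_width: 0.125
```

Emit:
drive_tool(increments="0 0 0 0 0; 0 0 0 0 0; 0 0 0 0 0; 0 0 0 0 0; 0 0 0 0 0; 0 0 0 0 0; 0 0 0 0 0; 0 0 0 0 0")

```text
time: 27.8
position: [0.5615, 0.0521, 0.1686]
tool_rot: [2.165, 2.276, 0.0]
contact_force: [-0.6, -0.5, -5.3]
gripper_width: 0.123
```

```bash
python3 b.py
```

```text
27.8 [0.56146236 0.05205703 0.16860338]
0.59 (2438, array([0.6423, 0.0496, 0.163 ]), np.float64(0.00047), 'in tool mm', array([-6.5, 80.6,  5.6]))
```

Ball at (0.642, 0.050, 0.163), at rest at the focus. Handing in.

```bash
python3 -c "
from workcell import job_done
job_done()"
```

```text
the job is handed in; nothing more can be done
```

The white ball is lying free in the tray's recess in front of the magnifier, with the tray held level in the air and its handle away from the lens. I handed the job in at about 28 s.

**What I did:** I pinched the ball with the grip set to 20 N and set it down into the recess until it touched (about 5 N). I then let go, lifted the tray by its handle at 90 N and carried it over slowly.

**Last checks:**
- **Position:** the ball was at rest at (0.642, 0.050, 0.163) m. My estimate of the viewing point is (0.642, 0.050, 0.163) m, good to about 5 mm.
- **Level:** the tray was tipped by about 0.5°. I measured this just before the last 6 mm shift.
- **Other things:** the green ball and the magnifier looked undisturbed in the side view. The red ball was mostly cropped out of that picture, but the detector found both balls close to their first positions. The forces I read along the way were all small.

**What disagreed or went wrong:**
- **Ball off-centre:** it rolled 6.5 mm off the middle of the recess during the carry. It stayed in, and I moved the tray to bring the ball back onto the viewing point.
- **First two pinches too high:** both closed above the ball's widest part. I opened and went lower each time, because the fingertips sat farther back than the nominal TCP suggested.
- **Wrong detections:** the detector once took the red ball for the white one in the wrist view, and did so again in the last top view. It also once took the white ball for the handle. I ignored these after comparing them with the pictures and positions.
- **Lens position:** two ways of locating the lens differed by up to 10 mm along x. I used the fits to the base and the rim.

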